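Slide a sign blank home on the hidden pin of a stencilling board

ROBOT

A 6-joint arm with a two-finger parallel gripper is mounted at the origin on the work surface; the furniture and walls round the work are solid. World frame = base frame: x ahead of the robot, y to its left, z up, the work surface at z = 0. Lengths are in m, angles in rad, forces in N, time in s.
With the tool pointing down it reaches from about 0.25 to 0.8 m from the base axis. Payload 3.9 kg.
Tool frame: the origin (TCP) lies midway between the tips of the shut fingers; the grasp point (between the pads) lies arm.grasp_offset behind it (arm.grasp_offset is the distance from the TCP to the grasp point, in m); z points along the fingers, y is the line along which they close (so a half turn about z gives the same grasp; the last joint's range is limited). The gripper opens to 85 mm and grips with 20 to 120 N. Pads are 22 mm wide; open, the fingers measure 114 mm over their backs; the gripper's body (76 mm by 85 mm) begins 54 mm behind the grasp point. The pads swing forward as they close: fully open they stand 13 mm farther back than shut.
Start: joints at [1.1, 0.26, -0.138, 1.173, 0, 1.571], TCP at [0.238, 0.468, 0.231] pointing down, gripper open.
Joint ranges: [-2.78, 2.78], [-0.83, 1.72], [-1.28, 1.37], [-1.9, 2.12], [-1.57, 1.48], [-3.14, 3.14]. Speed limits (rad/s): [2.57, 2.57, 3.14, 3.14, 3.14, 3.14].

INTERFACE

Orientations are given as a rotation vector (axis times angle).
In Python, from station import arm gives the robot as it stands.
- The arm moves only by the shell command python3 -m crank 'ROWS'. ROWS is JSON, a list that holds one entry, the list of rows, each a list of 5 numbers: the shift along the tool's x, y, z in cm, then the turn about the tool's z in rad, then the closure, from 0 (fully open) to 1 (shut). In form: [[[tx, ty, tz, twist, fingers], ...]]. A call has 1 to 12 rows; each row is the pose to reach, as a shift and turn from the pose commanded when the call began, along the tool's axes at that moment; what a row does not reach only later rows make up. A row lasts 1/12 s, in which the tool goes at most 41.7 mm and 7.16 degrees, less where a joint would pass 70% of its speed; a pose out of reach is approached as far as the arm can. A call with a gripper value outside its range is refused whole. The fingers move at their own pace and stop on an object; the grip force is fixed at half the most. Time passes only in rows, so rows that repeat a pose let the fingers close. It gives the time, the measured TCP pose, the force, the opening and the grip force at its end, in the units of the state.
- arm.state(): the state, without advancing time (a new reading comes with each control period).
- arm.read_camera(name): name is "scene" or "top"; returns (picture, depth): 480x640x3 uint8, blue, green, red; 480x640 float32, m along the optical axis (not along the pixel's ray), 0 where there is no reading.
- arm.camera_params(name): a dict with "mtx" (3x3 intrinsics, pixels), "k1" (the pictures are not rectified: a ray, as slopes to the right and down, at radius r is drawn at 1 + k1 r^2 times it, then the intrinsics apply), "R" (3x3) and "t" (3): a world point X has camera coordinates R X + t. Camera axes: x right, y down, z forward; pixel columns grow to the right and rows downward; lengths in m; the calibration is good to about 2 mm. A picture is of the moment at which its call begins. camera_params takes no time and is no camera call.
- arm.finish_job(): hands the job in; it is judged then, once.
The state is a dict: "clock": time; "q": joint angles; "joint_vel": joint speeds; "joint_torque": joint torques, N m; "tcp_pos": TCP position; "tcp_rot": TCP orientation; "ft_force": force on the tool from outside, world axes, zero at the start; "torque": the same for the moment, N m; "finger_gap": finger opening in m; "grip_force": force on a finger pad.
Only numpy, scipy, OpenCV 4.12 (cv2) and the standard library are available. Lean on these libraries where they do the work, as an engineer would, in place of code of your own. Each camera call takes 0.05 s, during which the arm holds its last target. There are 200 camera calls.

TASK

Without lifting it off the board, slide the plywood sign blank up against the board's fence and then along the fence, away from the robot, until its hole drops over the locating pin hidden underneath, pushing gently and stopping as soon as the pin holds it. Leave it flat with its long edge along the fence, and do not disturb the tin, the paint bottle or the sanding block nearby.

Things in the scene. Friction and masses are not known exactly. Their poses are not given: they have to be found in the camera images.
- board: fixed wooden stencilling board, 300 (x) x 190 (y) x 18 mm, flat on the table. Origin: centre of its underside; x along the fence, away from the robot (turned up to 0.3 rad either way), y towards the fence, z up
- board_fence (a point): middle of the fence's inner face, at the board's top (y = +70 mm of the board). The fence is a straight dark strip along the board's whole +y edge, 22 mm wide, rising 14 mm above the board's top
- pin_strip (a point): middle of the strip of the board's top where the pin may be (x = +36, y = +9.3 mm of the board). The fixed steel locating pin (14 mm diameter, bevelled top, 9 mm high above the board) stands at this y, at an x that differs each time, up to 25 mm either way of this point. The blank hides it and its place is not reported
- blank: loose plywood plate, 200 (x) x 120 (y) x 10 mm, 0.15 to 0.3 kg, with an 18 mm through hole. Origin: centre of its underside; x along its length to the hole end, nearly along the board's x; z up. At the start its far half is propped on the pin, its near short edge lies on the board, and it is 7 to 14 mm short of the fence and up to 3 degrees askew
- blank_hole (a point): centre of the hole at the underside, 12 mm from the blank's origin along its +x, midway across. With the long edge against the fence the hole is in line with the pin (2 mm to spare all round) and reaches it when slid some 18 to 80 mm along +x
- blank_edge (a point): middle of the near short edge, at the underside (x = -100 mm of the blank): push here. Sliding takes about 1 to 3 N (up to 9 N for a moment to start it); pushed slowly (20 mm/s) the blank drops flat over the pin, which then stops it firmly; never push it with over 30 N. Two fingertips set apart keep an edge square while they push it
- tin: loose shallow round tin, 83 mm across, 14 mm high, beyond the fence; origin at the centre of its underside; leave alone
- bottle: loose small green paint bottle, 37 mm across, 89 mm high, standing beyond the fence; origin at the centre of its underside; leave alone
- sander: loose cork sanding block, 57 x 97 x 28 mm, lying on the table well off the board's side opposite the fence; origin at the centre of its underside; leave alone
Mind the look-alikes: they are no part of the job. Of the things that look like the blank, the larger one is meant.

How it is judged:
By the outcome, as a careful person would: the job done as asked, in the order asked, and still so for the second after the job is handed in, with the robot touching nothing.
It also fails if it takes over 45 s, if anything falls off the work surface, if the arm or the gripper's body presses on something with over 40 N, if the wrist force passes 120 N, or if a joint passes its speed limit or range.

## Working session

There is one attempt and no reset: what is moved stays moved. The work goes in short steps, Python scripts to look and compute and a shell command to move; the robot and the scene stay as the last step left them, time stands still between calls to the robot, and variables do not carry over. Pictures are saved under pics/ and viewed, at most 10 in all, crops included, and the job is handed in when it is done.

```bash
mkdir -p pics
python3 - <<'E'
from station import arm
import cv2,numpy as np
s=arm.state();print(s['clock'],s['tcp_pos'],s['tcp_rot'],s['finger_gap'],arm.grasp_offset)
for n in('scene','top'):
    p,d=arm.read_camera(n);cv2.imwrite(f'pics/{n}0.png',p);np.save(f'pics/{n}0.npy',d)
    c=arm.camera_params(n);print(n,np.round(c['mtx'],1).tolist(),c['k1'],np.round(c['R'],3).tolist(),c['t'])
E
```

```text
0.0 [0.2378204  0.46726029 0.23046942] [-7.32641185e-01 -3.05449193e+00  3.01060130e-03] 0.08547189901799569 0.0187
scene [[518.2, 0.0, 324.0], [0.0, 518.2, 244.4], [0.0, 0.0, 1.0]] -0.0866132456735562 [[0.862, -0.507, 0.009], [-0.375, -0.649, -0.661], [0.341, 0.566, -0.75]] [-0.47113082  0.2618244   0.79241254]
top [[483.7, 0.0, 315.7], [0.0, 483.7, 246.4], [0.0, 0.0, 1.0]] -0.05123469222137093 [[-0.014, -1.0, -0.003], [-0.986, 0.014, -0.168], [0.168, 0.001, -0.986]] [0.04704793 0.58947334 0.88647546]
```

View pics/top0.png

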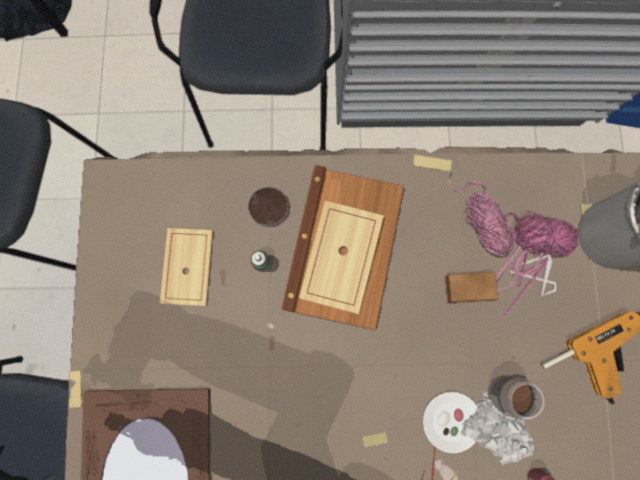

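View pics/scene0.png

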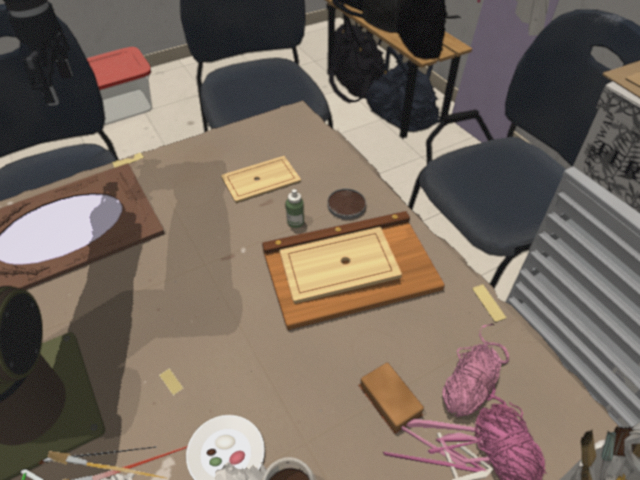

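The top view shows two plates that look like the blank. One is at (343,257), lying on the board next to the dark fence at (305,240). The other is at (186,267), on the bare table. The larger one, on the board, fits the description. In the same view the tin is at (269,206), the bottle at (260,260) and the sander at (472,287). In the scene view the blank is at (340,265). I'll confirm it in a crop while measuring.

```bash
cat > h.py <<'E'
import cv2,numpy as np
from station import arm
P={n:arm.camera_params(n) for n in('scene','top')}
def slopes(n,uv):
    c=P[n]; return cv2.undistortPoints(np.float64(uv).reshape(-1,1,2),np.array(c['mtx']),np.array([c['k1'],0,0,0,0.])).reshape(-1,2)
def plane(n,uv,z):
    c=P[n];R=np.array(c['R']);t=np.array(c['t']);s=slopes(n,uv)
    d=np.c_[s,np.ones(len(s))]@R; C=-R.T@t
    return C+d*((z-C[2])/d[:,2])[:,None]
def tri(a,b):
    M=[np.c_[np.array(P[n]['R']),np.array(P[n]['t'])] for n in('top','scene')]
    X=cv2.triangulatePoints(M[0],M[1],slopes('top',a).T,slopes('scene',b).T);return (X[:3]/X[3]).T
def mask(p,kind):
    h=cv2.cvtColor(p,cv2.COLOR_BGR2HSV);H,S,V=cv2.split(h)
    if kind=='blank': m=(H>12)&(H<32)&(S>70)&(V>170)
    if kind=='board': m=(H<32)&(S>110)
    return cv2.morphologyEx(m.astype(np.uint8),cv2.MORPH_CLOSE,np.ones((5,5)))
def contour(m,near):
    cs,_=cv2.findContours(m,cv2.RETR_EXTERNAL,cv2.CHAIN_APPROX_NONE)
    return max([c for c in cs if cv2.pointPolygonTest(cv2.convexHull(c),near,False)>=0],key=cv2.contourArea)
def quad(c):
    """corners from lines fitted to the 4 sides"""
    hl=cv2.convexHull(c)
    q=cv2.approxPolyN(hl,4,ensure_convex=True).reshape(-1,2).astype(float)
    pts=c.reshape(-1,2).astype(float);L=[]
    for i in range(4):
        a,b=q[i],q[(i+1)%4];u=(b-a)/np.linalg.norm(b-a);n=np.array([-u[1],u[0]])
        s=(pts-a)@u/np.linalg.norm(b-a);k=(abs((pts-a)@n)<4)&(s>.1)&(s<.9)
        vx,vy,x,y=cv2.fitLine(pts[k].astype(np.float32),cv2.DIST_HUBER,0,.01,.01).ravel()
        L.append(np.cross([x,y,1],[x+vx,y+vy,1]))
    o=[]
    for i in range(4):
        w=np.cross(L[i-1],L[i]);o.append(w[:2]/w[2])
    return np.array(o)
E
python3 - <<'E'
from h import *
im={n:cv2.imread(f'pics/{n}0.png') for n in P}
out=[]
res={}
for k in('blank','board'):
  for n,near in(('top',(330,275)),('scene',(330,280))):
    c=contour(mask(im[n],k),near);q=quad(c);res[k,n]=q
    cv2.polylines(im[n],[np.int32(q)],True,(0,255,0) if k=='blank' else (255,0,0),1)
    print(k,n,q.round(1).tolist())
for k in('blank','board'):
  # order by plane positions: sort by matching nearest on plane
  a=plane('top',res[k,'top'],.03);b=plane('scene',res[k,'scene'],.03)
  j=[np.argmin(np.linalg.norm(b-x,axis=1)) for x in a]
  print(k,j,tri(res[k,'top'],res[k,'scene'][j]).round(4).tolist())
a=cv2.resize(im['top'][150:345,150:420],None,fx=2.9,fy=2.9)
cv2.imwrite('pics/crop0.png',a)
for nm,uv,z in(('tin',(269,206),.014),('bottle',(260,257),.089),('sander',(472,287),.028)):print(nm,plane('top',[uv],z).round(3))
E
```

```text
blank top [[387.6, 185.9], [376.6, 327.5], [296.0, 310.5], [327.8, 170.9]]
blank scene [[439.5, 281.0], [288.1, 323.7], [265.8, 253.4], [407.0, 221.1]]
board top [[403.0, 186.1], [374.9, 329.2], [282.1, 308.6], [314.3, 167.6]]
board scene [[446.1, 288.2], [287.2, 329.3], [260.9, 243.0], [402.6, 212.1]]
blank [np.int64(0), np.int64(1), np.int64(2), np.int64(3)] [[0.7312, -0.1161, -0.0123], [0.432, -0.0765, 0.022], [0.467, 0.0793, 0.0273], [0.7478, 0.0128, 0.0297]]
board [np.int64(0), np.int64(1), np.int64(2), np.int64(3)] [[0.7232, -0.1445, 0.0043], [0.4295, -0.0754, 0.0045], [0.4706, 0.1064, 0.0287], [0.7566, 0.04, 0.0269]]
tin [[0.681 0.133 0.014]]
bottle [[0.565 0.142 0.089]]
sander [[ 0.509 -0.267  0.028]]
```

View pics/crop0.png

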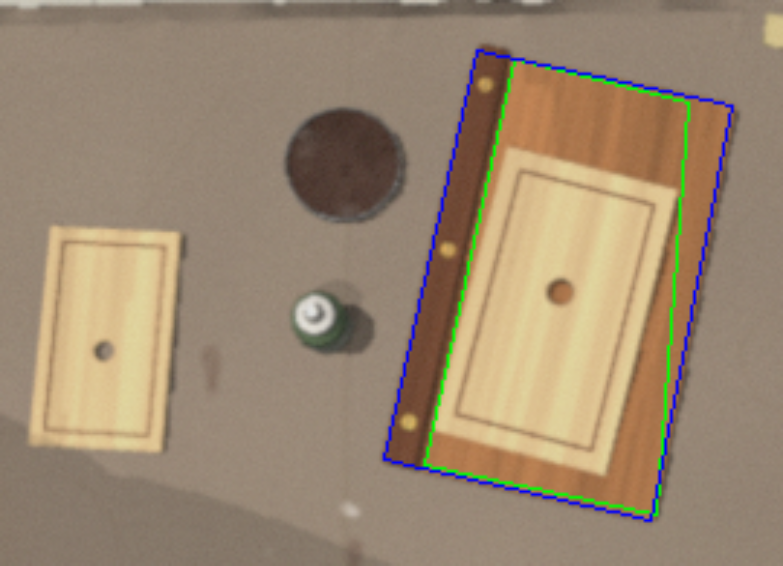

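The crop confirms it. The larger plate with the hole, at (343,257) in the top view, lies on the board beside the fence. The smaller one at (186,267) is not the target. The first blank mask also took in some of the board, so I'll tighten it.

```bash
cat >> h.py <<'E'
def bmask(p):
    h=cv2.cvtColor(p,cv2.COLOR_BGR2HSV);H,S,V=cv2.split(h)
    m=((H>12)&(H<32)&(S<135)&(S>50)&(V>175)).astype(np.uint8)
    return cv2.morphologyEx(m,cv2.MORPH_OPEN,np.ones((2,2)))
def order(n,q,yaw,z=.03):
    """near-right, far-right, far-left, near-left in board axes"""
    X=plane(n,q,z)[:,:2];X=X-X.mean(0);u=np.array([np.cos(yaw),np.sin(yaw)]);v=np.array([-u[1],u[0]])
    A,B=X@u,X@v
    idx=[np.argmin(A+B),np.argmax(A-B),np.argmax(A+B),np.argmin(A-B)];return q[idx]
E
python3 - <<'E'
from h import *
im={n:cv2.imread(f'pics/{n}0.png') for n in P}
for n in P:
  for nm,(x,y) in (('blank',(350,290) if n=='top' else(310,285)),('board',(390,200) if n=='top' else (300,315))):
    print(n,nm,cv2.cvtColor(im[n],cv2.COLOR_BGR2HSV)[y,x])
yaw=-.2325;Q={}
for n,near in(('top',(350,280)),('scene',(330,280))):
    c=contour(bmask(im[n]),near);Q[n]=order(n,quad(c),yaw);print(n,Q[n].round(1).tolist(),cv2.contourArea(c))
T=tri(Q['top'],Q['scene']);print(T.round(4).tolist())
print([np.linalg.norm(T[i]-T[i-1]).round(4) for i in range(4)])
u=np.array([np.cos(yaw),np.sin(yaw)]);v=np.array([-u[1],u[0]])
F=plane('top',[(327.8,170.9),(296,310.5)],.032);print('fence',F.round(4),[(f[:2]@v).round(4) for f in F])
print('blank uv',np.c_[T[:,:2]@u,T[:,:2]@v].round(4).tolist())
for z in(.028,.035):
  X=plane('top',Q['top'],z);print(z,np.c_[X[:,:2]@u,X[:,:2]@v].round(4).tolist())
E
```

```text
scene blank [ 20 101 224]
scene board [ 14 156 178]
top blank [ 19  89 220]
top board [ 13 144 166]
top [[358.6, 314.5], [383.6, 216.4], [325.0, 200.1], [299.1, 299.4]] 6225.0
scene [[293.5, 301.2], [402.8, 274.3], [381.1, 228.3], [280.2, 251.3]] 5469.5
[[0.4591, -0.0425, 0.0266], [0.6519, -0.097, 0.0389], [0.6866, 0.019, 0.0349], [0.4911, 0.0724, 0.0258]]
[np.float64(0.1192), np.float64(0.2007), np.float64(0.1211), np.float64(0.2029)]
fence [[0.7483 0.0123 0.032 ]
 [0.4681 0.0787 0.032 ]] [np.float64(0.1844), np.float64(0.1845)]
blank uv [[0.4566, 0.0644], [0.6567, 0.0558], [0.6638, 0.1767], [0.4612, 0.1836]]
0.028 [[0.4562, 0.0646], [0.6579, 0.0552], [0.6653, 0.177], [0.4598, 0.1836]]
0.035 [[0.4559, 0.0651], [0.6561, 0.0558], [0.6635, 0.1767], [0.4594, 0.1833]]
```

```bash
cat >> h.py <<'E'
from scipy.spatial.transform import Rotation as Ro
YAW=-.231;U=np.array([np.cos(YAW),np.sin(YAW)]);V=np.array([-U[1],U[0]])
def now():
    s=arm.state();R=Ro.from_rotvec(s['tcp_rot']).as_matrix();p=np.array(s['tcp_pos'])
    print('t %.2f u %.4f v %.4f z %.4f yang %.4f tilt %s'%(s['clock'],p[:2]@U,p[:2]@V,p[2],np.arctan2(R[1,1],R[0,1]),R[:2,2].round(4)),'q',np.round(s['q'],2))
    f=np.array(s['ft_force']);print('Fu %.2f Fv %.2f Fz %.2f gap %.4f'%(f[:2]@U,f[:2]@V,f[2],s['finger_gap']));return p,R
def go(u,v,z,ang):
    p,R=now();d=np.r_[u*U+v*V,z]-p;a=np.arctan2(R[1,1],R[0,1])
    print('cm',(R.T@d*100).round(2),'twist',round(a-ang,3))
E
python3 -m crank '[[[-53.6,-36.2,6,1.331,0],[-53.6,-36.2,6,1.331,0],[-53.6,-36.2,6,1.331,0],[-53.6,-36.2,6,1.331,0],[-53.6,-36.2,6,1.331,0],[-53.6,-36.2,6,1.331,0],[-53.6,-36.2,6,1.331,0],[-53.6,-36.2,6,1.331,0],[-53.6,-36.2,6,1.331,0],[-53.6,-36.2,6,1.331,0],[-53.6,-36.2,6,1.331,0],[-53.6,-36.2,6,1.331,0]]]'
python3 -c "
from h import *
go(.56,.027,.06,YAW)"
```

```text
clock: 1.1
tcp_pos: [0.4797, 0.0303, 0.1847]
tcp_rot: [-2.465, -1.947, 0.0]
ft_force: [0.8, 1.1, 0.4]
finger_gap: 0.085
grip_force: 0.0
t 1.10 u 0.4600 v 0.1393 z 0.1847 yang -0.2341 tilt [-0.0004  0.0002] q [ 0.06  0.21 -0.33  1.03  0.    1.87]
Fu 0.49 Fv 1.21 Fz 0.35 gap 0.0850
cm [-11.2   10.04  12.47] twist -0.003
```

```bash
python3 -m crank '[[[-4,3.5,4,0,0],[-8,7,8,0,0],[-11.2,10,11,0,0],[-11.2,10,12.5,0,0],[-11.2,10,12.5,0,0],[-11.2,10,12.5,0,0],[-11.2,10,12.5,0,0]]]'
python3 - <<'E'
from h import *
go(.56,.027,.01,YAW)
p,d=arm.read_camera('top');s,e=arm.read_camera('scene')
cv2.imwrite('pics/v1.png',np.vstack([cv2.resize(p[150:340,230:430],None,fx=1.5,fy=1.5),cv2.resize(s[180:370,240:440],None,fx=1.5,fy=1.5)]))
E
```

```text
clock: 1.68
tcp_pos: [0.5496, -0.1001, 0.0582]
tcp_rot: [-2.462, -1.946, 0.004]
ft_force: [0.3, 0.5, 0.7]
finger_gap: 0.0856
grip_force: 0.0
t 1.68 u 0.5580 v 0.0284 z 0.0582 yang -0.2330 tilt [-0.0043  0.0012] q [-0.18  0.45 -0.34  0.79  0.    1.62]
Fu 0.14 Fv 0.59 Fz 0.66 gap 0.0856
cm [-0.14  0.23  4.82] twist -0.002
```

View pics/v1.png

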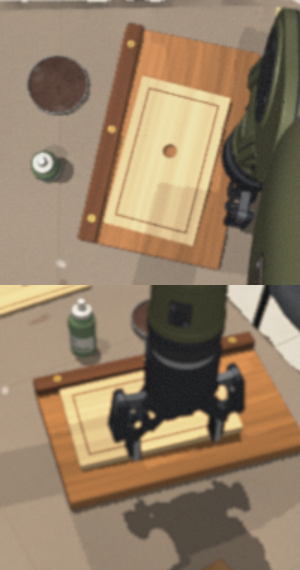

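The gripper stands to the right of the blank (top-view crop, around (240,180)), and its fingers are clear of the edge. Next I'll lower them to just above the board.

```bash
python3 -m crank '[[[0,0.2,2,0,0],[0,0.2,4,0,0],[0,0.2,4.6,0,0],[0,0.2,4.7,0,0],[0,0.2,4.8,0,0],[0,0.2,4.9,0,0],[0,0.2,5,0,0],[0,0.2,5,0,0]]]'
python3 -c "
from h import *
go(.56,.055,.008,YAW)"
```

```text
clock: 2.45
tcp_pos: [0.5537, -0.1, 0.011]
tcp_rot: [2.462, 1.95, 0.002]
ft_force: [-0.4, -0.1, -0.2]
finger_gap: 0.0854
grip_force: 0.0
t 2.45 u 0.5619 v 0.0295 z 0.0110 yang -0.2309 tilt [ 0.0015 -0.0002] q [-0.18  0.5  -0.39  0.67  0.    1.62]
Fu -0.37 Fv -0.22 Fz -0.18 gap 0.0854
cm [ 2.55 -0.19  0.3 ] twist 0.0
```

```bash
python3 -m crank '[[[0.4,0,0,0,0],[0.8,0,0,0,0],[1.1,0,0,0,0],[1.2,0,0,0,0],[1.35,0,0,0,0],[1.5,0,0,0,0],[1.65,0,0,0,0],[1.8,0,0,0,0],[1.95,0,0,0,0],[2.1,0,0,0,0]]]'
python3 -c "
from h import *
go(.56,.059,.009,YAW)"
```

```text
clock: 3.28
tcp_pos: [0.558, -0.0797, 0.0101]
tcp_rot: [2.463, 1.95, -0.0]
ft_force: [-0.7, 0.3, -1.1]
finger_gap: 0.0854
grip_force: 0.5
t 3.28 u 0.5614 v 0.0502 z 0.0101 yang -0.2313 tilt [ 0.0002 -0.0004] q [-0.14  0.51 -0.39  0.68 -0.    1.66]
Fu -0.77 Fv 0.10 Fz -1.11 gap 0.0854
cm [ 0.88 -0.15  0.11] twist -0.0
```

```bash
python3 -m crank '[[[0.15,0,0,0,0],[0.3,0,0,0,0],[0.45,0,0,0,0],[0.6,0,0,0,0]]]'
python3 - <<'E'
from h import *
now()
p,d=arm.read_camera('top');s,e=arm.read_camera('scene')
cv2.imwrite('pics/v2.png',np.hstack([cv2.resize(p[150:340,260:430],None,fx=2,fy=2),cv2.resize(s[190:380,240:460],None,fx=2,fy=2)]))
E
```

```text
clock: 3.62
tcp_pos: [0.5591, -0.0736, 0.0101]
tcp_rot: [-2.463, -1.951, 0.001]
ft_force: [0.7, -1.7, 0.6]
finger_gap: 0.0856
grip_force: 0.7
t 3.62 u 0.5611 v 0.0563 z 0.0101 yang -0.2309 tilt [-0.0004 -0.0002] q [-0.13  0.51 -0.39  0.68 -0.    1.67]
Fu 1.11 Fv -1.49 Fz 0.59 gap 0.0856
```

View pics/v2.png

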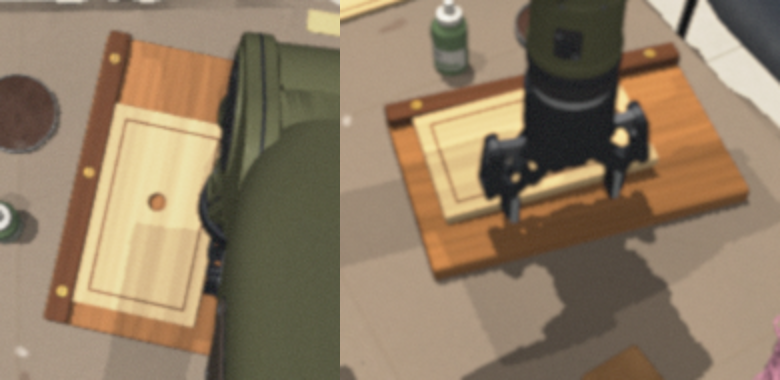

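The left view shows the blank squared up and close to the fence, with a sliver of board still visible near (100,200). A force of 1.5 N means the fingers are in contact. I'll keep pushing slowly.

```bash
python3 -m crank '[[[0.12,0,0,0,0],[0.24,0,0,0,0],[0.36,0,0,0,0]]]' | grep -E 'ft|tcp_pos'; python3 -c "
from h import *
now()"
python3 -m crank '[[[0.1,0,0,0,0],[0.2,0,0,0,0]]]' >/dev/null; python3 -c "
from h import *
now()"
```

```text
tcp_pos: [0.5592, -0.0727, 0.0101]
ft_force: [-2.9, -11.1, 0.2]
t 3.97 u 0.5610 v 0.0573 z 0.0101 yang -0.2321 tilt [-0.0017 -0.006 ] q [-0.13  0.51 -0.39  0.68 -0.01  1.68]
Fu -0.31 Fv -11.43 Fz 0.16 gap 0.0851
t 4.13 u 0.5610 v 0.0573 z 0.0101 yang -0.2329 tilt [-0.0026 -0.01  ] q [-0.12  0.51 -0.39  0.68 -0.01  1.68]
Fu -0.64 Fv -15.68 Fz 2.02 gap 0.0856
```

The fence now stops it firmly. I'll back off, rise, and look again.

```bash
python3 -m crank '[[[-0.3,0,0,0,0],[-0.8,0,0,0,0],[-2,0,0,0,0],[-3,0,-1,0,0],[-3,0,-4,0,0],[-3,-4,-8,0,0],[-1,-8,-12,0,0],[2,-12,-14,-0.2,0],[4,-16,-14,-0.4,0],[6,-20,-14,-0.6,0],[6,-22,-14,-0.8,0],[6,-22,-14,-0.9,0]]]' >/dev/null
python3 - <<'E'
from h import *
now()
im={}
for n in P: im[n],_=arm.read_camera(n)
p=im['top'];cv2.imwrite('pics/v3.png',np.hstack([cv2.resize(im['top'][150:340,250:430],None,fx=2,fy=2),cv2.resize(im['scene'][190:380,240:460],None,fx=2,fy=2)]))
Q={}
for n,near in(('top',(340,270)),('scene',(330,270))):
    try:Q[n]=order(n,quad(contour(bmask(im[n]),near)),YAW)
    except Exception as e:print(n,e)
if 'top' in Q:
    X=plane('top',Q['top'],.031);print('top',np.c_[X[:,:2]@U,X[:,:2]@V].round(4).tolist())
if len(Q)==2:
    T=tri(Q['top'],Q['scene']);print(np.c_[T[:,:2]@U,T[:,:2]@V,T[:,2]].round(4).tolist())
E
```

```text
t 5.13 u 0.3369 v 0.1219 z 0.1509 yang 0.4012 tilt [-0.0018  0.0012] q [ 0.11  0.03 -0.64  0.9   0.    1.28]
Fu -0.39 Fv -0.63 Fz -0.89 gap 0.0857
top [[0.4571, 0.0694], [0.6583, 0.0677], [0.6592, 0.1875], [0.4552, 0.1863]]
[[0.4576, 0.069, 0.0264], [0.6576, 0.068, 0.0376], [0.657, 0.187, 0.0398], [0.4563, 0.1863, 0.0284]]
```

View pics/v3.png

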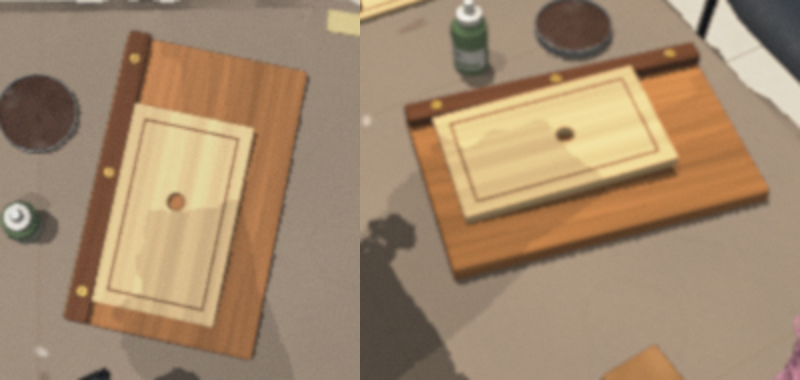

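The blank now sits along the fence: near edge at u≈0.457 m, centre v≈0.128 m, far end still raised. The hole at (176,201) shows bare board. Next I'll set up behind the near short edge.

```bash
python3 -c "
from h import *
go(.41,.123,.05,YAW+np.pi/2)"
```

```text
t 5.23 u 0.3373 v 0.1218 z 0.1508 yang 0.3983 tilt [-0.0015  0.0008] q [ 0.11  0.03 -0.64  0.9   0.    1.29]
Fu -0.23 Fv -0.25 Fz 0.17 gap 0.0857
cm [-4.19  5.96 10.07] twist -0.942
```

```bash
python3 -m crank '[[[-4.2,6,0,-0.94,0],[-4.2,6,0,-0.94,0],[-4.2,6,0,-0.94,0],[-4.2,6,0,-0.94,0],[-4.2,6,0,-0.94,0],[-4.2,6,2,-0.94,0],[-4.2,6,5,-0.94,0],[-4.2,6,8,-0.94,0],[-4.2,6,10,-0.94,0],[-4.2,6,10,-0.94,0],[-4.2,6,10,-0.94,0]]]' >/dev/null
python3 -c "
from h import *
go(.425,.123,.0095,YAW+np.pi/2)"
```

```text
t 6.15 u 0.4145 v 0.1222 z 0.0498 yang 1.3319 tilt [-0.0019 -0.0001] q [ 0.06  0.27 -0.66  0.64  0.    0.29]
Fu 0.32 Fv 0.84 Fz 0.72 gap 0.0855
cm [-1.05  0.09  4.03] twist -0.008
```

```bash
python3 -m crank '[[[0,0.1,2,-0.008,0],[0,0.1,3.4,-0.008,0],[0,0.1,3.8,-0.008,0],[0,0.1,4,-0.008,0],[0,0.1,4,-0.008,0],[-0.4,0.1,4,-0.008,0],[-0.8,0.1,4,-0.008,0],[-1.2,0.1,4,-0.008,0],[-1.6,0.1,4,-0.008,0],[-1.6,0.1,4,-0.008,0]]]' >/dev/null
python3 -c "
from h import *
go(.44,.123,.0095,YAW+np.pi/2)"
```

```text
t 6.98 u 0.4324 v 0.1242 z 0.0106 yang 1.3418 tilt [0.0024 0.    ] q [ 0.05  0.35 -0.67  0.54 -0.    0.28]
Fu -0.51 Fv 0.51 Fz 0.32 gap 0.0855
cm [-0.76 -0.12  0.11] twist 0.002
```

```bash
python3 -m crank '[[[-0.3,0,0,0,0],[-0.6,0,0,0,0],[-0.8,0,0,0,0],[-1.0,0,0,0,0],[-1.15,0,0,0,0],[-1.3,0,0,0,0],[-1.45,0,0,0,0],[-1.6,0,0,0,0]]]' >/dev/null
python3 -c "
from h import *
now()"
python3 -m crank '[[[-0.15,0,0,0,0],[-0.3,0,0,0,0],[-0.45,0,0,0,0],[-0.6,0,0,0,0],[-0.75,0,0,0,0],[-0.9,0,0,0,0]]]' >/dev/null
python3 -c "
from h import *
now()"
```

```text
t 7.65 u 0.4465 v 0.1239 z 0.0101 yang 1.3420 tilt [-0.0003  0.    ] q [ 0.04  0.37 -0.64  0.56  0.    0.27]
Fu -1.92 Fv 0.18 Fz -0.12 gap 0.0854
t 8.15 u 0.4557 v 0.1238 z 0.0100 yang 1.3419 tilt [ 0.     -0.0002] q [ 0.03  0.39 -0.62  0.57 -0.    0.26]
Fu -1.78 Fv -0.38 Fz 0.48 gap 0.0851
```

```bash
python3 -m crank '[[[-0.15,0,0,0,0],[-0.3,0,0,0,0],[-0.45,0,0,0,0],[-0.6,0,0,0,0]]]' >/dev/null
python3 -c "
from h import *
now()"
```

```text
t 8.48 u 0.4617 v 0.1239 z 0.0101 yang 1.3419 tilt [-0.0001 -0.0001] q [ 0.03  0.39 -0.6   0.58 -0.    0.26]
Fu -1.44 Fv -0.00 Fz -0.28 gap 0.0854
```

```bash
python3 -m crank '[[[-0.15,0,0,0,0],[-0.3,0,0,0,0],[-0.45,0,0,0,0]]]' >/dev/null
python3 -c "
from h import *
now()"
```

```text
t 8.73 u 0.4661 v 0.1239 z 0.0101 yang 1.3420 tilt [-0.0001 -0.    ] q [ 0.03  0.4  -0.59  0.58 -0.    0.26]
Fu -1.16 Fv -0.38 Fz -1.03 gap 0.0854
```

```bash
python3 -m crank '[[[-0.15,0,0,0,0],[-0.3,0,0,0,0],[-0.45,0,0,0,0],[-0.6,0,0,0,0]]]' >/dev/null
python3 -c "
from h import *
now()"
```

```text
t 9.07 u 0.4721 v 0.1239 z 0.0101 yang 1.3420 tilt [-0.0001 -0.0001] q [ 0.03  0.41 -0.58  0.59 -0.    0.25]
Fu -2.37 Fv -1.35 Fz -0.24 gap 0.0855
```

```bash
python3 -c "
from h import *
p=arm.state();exit(abs(np.array(p['ft_force'])[:2]@U)>5)" && python3 -m crank '[[[-0.15,0,0,0,0],[-0.3,0,0,0,0],[-0.45,0,0,0,0]]]' >/dev/null
python3 -c "
from h import *
now()"
```

```text
t 9.07 u 0.4721 v 0.1239 z 0.0101 yang 1.3420 tilt [-0.0001 -0.0001] q [ 0.03  0.41 -0.58  0.59 -0.    0.25]
Fu -2.37 Fv -1.35 Fz -0.24 gap 0.0855False
```

```bash
python3 -c "
from h import *
p=arm.state();exit(abs(np.array(p['ft_force'])[:2]@U)>5)" && python3 -m crank '[[[-0.15,0,0,0,0],[-0.3,0,0,0,0],[-0.45,0,0,0,0]]]' >/dev/null
python3 -c "
from h import *
now()"
```

```text
t 9.07 u 0.4721 v 0.1239 z 0.0101 yang 1.3420 tilt [-0.0001 -0.0001] q [ 0.03  0.41 -0.58  0.59 -0.    0.25]
Fu -2.37 Fv -1.35 Fz -0.24 gap 0.0855False
```

```bash
cat > ok.py <<'E'
from h import *
import sys
now();f=np.array(arm.state()['ft_force']);sys.exit(int(abs(f[:2]@U)>4.5))
E
python3 -m crank '[[[-0.15,0,0,0,0],[-0.3,0,0,0,0],[-0.45,0,0,0,0]]]' >/dev/null; python3 ok.py &&
python3 -m crank '[[[-0.15,0,0,0,0],[-0.3,0,0,0,0],[-0.45,0,0,0,0]]]' >/dev/null && python3 ok.py &&
python3 -m crank '[[[-0.15,0,0,0,0],[-0.3,0,0,0,0],[-0.45,0,0,0,0]]]' >/dev/null && python3 ok.py
```

```text
t 9.32 u 0.4769 v 0.1239 z 0.0101 yang 1.3420 tilt [ 0.0003 -0.0001] q [ 0.02  0.41 -0.57  0.59 -0.    0.25]
Fu -0.91 Fv -0.22 Fz -0.39 gap 0.0856
t 9.57 u 0.4823 v 0.1244 z 0.0104 yang 1.3422 tilt [0.0022 0.0003] q [ 0.02  0.42 -0.56  0.6   0.    0.25]
Fu 0.42 Fv 0.07 Fz -0.00 gap 0.0852
t 9.82 u 0.4848 v 0.1240 z 0.0101 yang 1.3423 tilt [-0.0014  0.0005] q [ 0.02  0.42 -0.55  0.6   0.    0.25]
Fu -3.16 Fv -0.03 Fz 2.39 gap 0.0856
```

The force fell to zero and then rose while the tool lagged, so the blank may have dropped. I'll look before pushing further.

Run:
```python
from h import *
now()
s,e=arm.read_camera('scene');p,d=arm.read_camera('top')
cv2.imwrite('pics/v4.png',np.hstack([cv2.resize(p[140:330,270:430],None,fx=2,fy=2),cv2.resize(s[190:380,240:460],None,fx=2,fy=2)]))
```

```text
t 9.82 u 0.4848 v 0.1240 z 0.0101 yang 1.3423 tilt [-0.0014  0.0005] q [ 0.02  0.42 -0.55  0.6   0.    0.25]
Fu -3.16 Fv -0.03 Fz 2.39 gap 0.0856
```

View pics/v4.png

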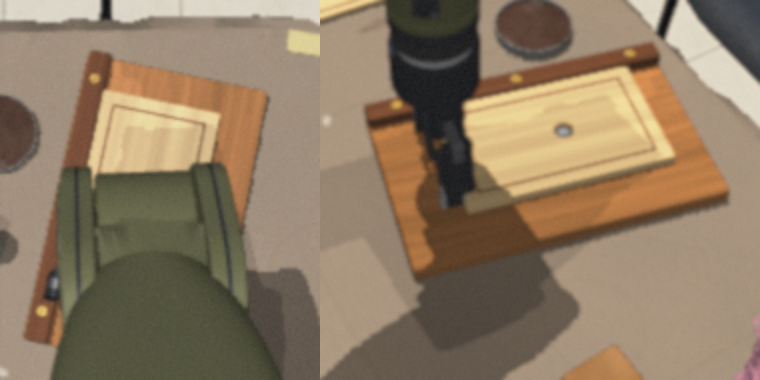

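The scene view shows the steel pin in the hole at (563,130) and the blank lying down. I'll back off and check that it is flat.

```bash
python3 -m crank '[[[0.2,0,0,0,0],[0.6,0,0,0,0],[1.5,0,0,0,0],[3,0,0,0,0],[5,0,-1,0,0],[7,0,-4,0,0],[9,0,-8,0,0],[12,0,-11,0,0],[15,0,-13,0,0],[15,0,-14,0,0],[15,0,-14,0,0],[15,0,-14,0,0]]]' >/dev/null
python3 - <<'E'
from h import *
now()
im={}
for n in P: im[n],_=arm.read_camera(n)
cv2.imwrite('pics/v5.png',np.hstack([cv2.resize(im['top'][140:330,250:430],None,fx=2,fy=2),cv2.resize(im['scene'][190:380,240:460],None,fx=2,fy=2)]))
Q={}
for n,near in(('top',(345,260)),('scene',(350,270))):
    Q[n]=order(n,quad(contour(bmask(im[n]),near)),YAW)
T=tri(Q['top'],Q['scene']);print(np.c_[T[:,:2]@U,T[:,:2]@V,T[:,2]].round(4).tolist())
E
```

```text
t 10.92 u 0.3362 v 0.1240 z 0.1506 yang 1.3424 tilt [0.0035 0.0003] q [ 0.12  0.03 -0.64  0.89 -0.    0.35]
Fu -0.65 Fv -0.47 Fz 0.00 gap 0.0856
[[0.4976, 0.068, 0.0269], [0.6971, 0.0678, 0.0258], [0.697, 0.1861, 0.0265], [0.4957, 0.1857, 0.0274]]
```

View pics/v5.png

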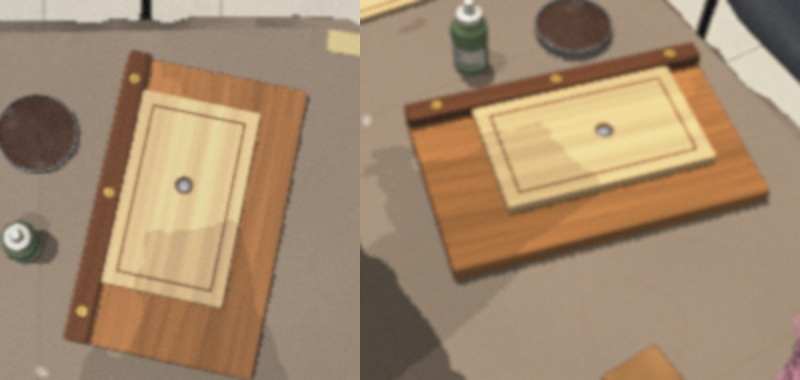

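The pin shows in the hole at (184,185). All four corners triangulate to about 27 mm, so the blank is flat. It lies square along the fence, and the tin, bottle and sander have not moved.

```bash
python3 -c "
from station import arm
print(arm.finish_job())"
```

```text
the job is handed in; nothing more can be done
None
```

The blank lies flat with its long edge along the fence and its hole over the pin, nothing nearby was disturbed, and the job is handed in at about 11 s.

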